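# Seat a roller cone in its cup and rock it free

## Robot

A 7-joint arm with a two-finger parallel gripper is mounted at the origin on the work surface. World frame = base frame: x ahead of the robot, y to its left, z up, the work surface at z = 0. Lengths are in mm, angles in degrees, forces in N, time in s.
With the tool pointing down it reaches from about 400 to 900 mm from the base axis. Payload 5.5 kg.
Tool frame: the origin (TCP) lies on the front face of the gripper's body, between the roots of the fingers; the fingertips stand 73 mm ahead of it and the grasp point (between the pads) lies 54 mm ahead of it; z points along the fingers, y is the line along which they close (so a half turn about z gives the same grasp; the last joint's range is limited). The gripper opens to 85 mm and grips with 20 to 120 N. Pads are 22 mm wide; open, the fingers measure 114 mm over their backs; the gripper's body (76 mm by 85 mm) begins 54 mm behind the grasp point. The pads swing forward as they close: fully open they stand 13 mm farther back than shut.
Start: joints at [-48.518, 28.699, -24.465, 88.831, 12.651, 65.22, -12.049], TCP at [288.998, 582.218, 303.91] pointing down, gripper open.
Joint ranges: [-164.97, 164.97], [-17.58, 116.51], [-87.97, 89.64], [11.32, 138.91], [-80.73, 260.73], [10.89, 115.49], [-147.41, 147.41]. Speed limits (degrees/s): [147.25, 147.25, 180, 180, 180, 180, 180].

## Interface

Orientations are given as [roll, pitch, yaw] about the fixed x, y, z axes, in that order (R = Rz(yaw) Ry(pitch) Rx(roll)).
In Python, from bench import arm, optics, spotter gives the robot as it stands.
- The arm moves only by the shell command python3 -m handwheel 'ROWS'. ROWS is JSON, one flat list of numbers, 7 for each row, row after row: the shift along the tool's x, y, z in m, then the turn, a rotation vector about the tool's x, y, z in degrees, then the finger opening in m, from 0 to 0.0854. A call has 1 to 12 rows; each row is the pose to reach, as a shift and turn from the pose commanded when the call began, along the tool's axes at that moment; what a row does not reach only later rows make up. A row lasts 1/10 s, in which the tool goes at most 50 mm and 8.59 degrees, less where a joint would pass 70% of its speed; a pose out of reach is approached as far as the arm can. A call with a gripper value outside its range is refused whole. The fingers move at their own pace and stop on an object; the grip force is fixed at half the most. Time passes only in rows, so rows that repeat a pose let the fingers close. It gives the time, the measured TCP pose, the force, the opening and the grip force at its end, in the units of the state.
- arm.observe(): the state, without advancing time (a new reading comes with each control period).
- optics.grab_frame(name): name is "side" or "top"; returns a dict with "image" (420x560x3 uint8, red, green, blue), "fov_y" (degrees; the focal length in pixels is half the picture's height over the tangent of half this angle, whatever the lens; pixels are square), "cx", "cy" (the principal point, pixels), "extrinsics" (4x4, takes a point from camera to world coordinates). Camera axes: x right, y down, z forward; pixel columns grow to the right and rows downward; lengths in mm; the calibration is good to about 2 mm. A picture is of the moment at which its call begins. There is no depth.
- arm.job_done(): hands the job in; it is judged then, once.
Trained networks look in a picture, given as the dict that the camera call returned (one of the last four; its "shot" number tells which), for a name from the list of things; names that differ only in an ending like _2 or _b are one class to them, and where a whole thing is asked for, a point or a joint stands for the part that bears it (a point fixed in the world has none). Each returns a list of dicts, best first, with "p" (0 to 1); they miss things now and then, are a little off and sometimes report something else, mostly with a low value. They report only what shows in the picture. A call takes as long as a camera call. They do not tell look-alikes from the thing itself.
- spotter.search_frame(picture, label): "xy" ([column, row] in pixels, amid what is visible of it).
- spotter.masks_of(picture, label): "region" (420x560 bool, what is visible of it) and "xy" ([column, row] in pixels, amid what is visible of it).
The state is a dict: "time": time; "joint_positions": joint angles; "joint_velocities": joint speeds; "joint_torque": joint torques, N m; "tcp_pos": TCP position; "orientation": TCP orientation; "force": force on the tool from outside, world axes, zero at the start; "moment": the same for the moment, N m; "finger_gap": finger opening in mm; "grasp_force": force on a finger pad.
Only numpy, scipy, OpenCV 4.12 (cv2) and the standard library are available. Lean on these libraries where they do the work, as an engineer would, in place of code of your own. Each camera call takes 0.05 s, during which the arm holds its last target. There are 200 camera calls.

## Task

Take the roller cone with the blue square handle from the rubber mat, set it into the steel cup of the bench fixture and push it straight down home with about 12 N, without ever forcing it. Then, with the cone still in the cup, rock it about six degrees towards the fixture's yellow post and then as far towards its black post, to show that it does not jam. Leave it sitting upright and fully home in the cup, let go, and leave the other things on the bench where they are.

Things in the scene. Friction and masses are not known exactly. Their poses are not given: they have to be found in the camera images.
- cone: Dark steel roller cone, narrow end down, about 0.35 kg (varies). Radius 15 mm at the underside, growing evenly to 27 mm at 24 mm up (half angle 26.6 degrees); rim of radius 27 mm from 24 to 28 mm; above it a blue square handle, 28 x 28 mm, from 28 to 68 mm. It stands upright on the 3 mm mat. Origin: centre of its underside; z up its axis, x and y square to the handle's flats.
- cone_top (a point): Centre of the top of the blue handle, 68 mm above the cone's origin along its axis.
- fixture: Fixed bench fixture: grey base plate 170 x 110 x 12 mm, on it a blue hollow body 94 mm across up to 40 mm high, in which a steel cup (72 mm across) stands on the same axis. Origin: on the bench under the cup's axis; z up; x towards the yellow post, -x towards the black post.
- cup_low (a point): Point on the cup's axis 49 mm above the bench: the centre of the cup's mouth if its height adjuster were at its lowest. The adjuster was left anywhere, so the true mouth lies 0 to 12 mm higher; this is NOT measured. The cup does not give way under 25 N. A cone fully home has its rim's top 5 to 8 mm above the mouth, its origin 27 to 41 mm above the bench.
- cup_axis (a point): Point on the cup's axis, 40 mm above the bench. The tapered hole matches the cone (half angle 26.6 degrees): radius 26 mm at the mouth, 16.5 mm at 19 mm below it, open underneath. The taper multiplies force: the contact forces on its wall add up to 1 to 2.3 times a straight push, and may reach 45 N in all, so pushes over 18 N or side loads force it.
- yellow_post (a point): Top of the yellow post, 14 mm across, 34 mm above the bench, 68 mm from the cup's axis.
- black_post (a point): Top of the black post, like the yellow one, on the opposite side of the cup.
- red_cone: Bystander: a like roller cone with a RED ROUND handle (same heights, handle 28 mm diameter), standing on the mat. Leave alone. Origin: centre of its underside.
- spare_cup: Bystander: plain steel ring 72 mm across, 18 mm high, 48 mm hole, lying on the mat. Leave alone. Origin: centre of its underside.
- oil_bottle: Bystander: black bottle with a yellow cap, 64 mm across, 170 mm high. Origin: centre of its underside.
- filter_box: Bystander: white box with red stripes, 70 x 70 x 130 mm high. Origin: centre of its underside.
- carton: Bystander: brown carton, 120 x 90 x 60 mm high. Origin: centre of its underside.
- wrench: Bystander: open-ended wrench lying on the bench. Origin on its underside.
There are look-alikes about, which are no part of the job. What is shaped like the cone but pink or turquoise is not meant.

How it is judged:
By the outcome, as a careful person would: the job done as asked, in the order asked, and still so for the second after the job is handed in, with the robot touching nothing.
It also fails if it takes over 67 s, if anything falls off the work surface, if the arm or the gripper's body presses on something with over 40 N, if the wrist force passes 120 N, or if a joint passes its speed limit or range.

## Working session

There is one attempt and no reset: what is moved stays moved. The work goes in short steps, Python scripts to look and compute and a shell command to move; the robot and the scene stay as the last step left them, time stands still between calls to the robot, and variables do not carry over. Pictures are saved under pics/ and viewed, at most 10 in all, crops included, and the job is handed in when it is done.

```bash
mkdir -p pics; ls; cat > h.py <<'E'
import numpy as np, cv2
from bench import arm, optics, spotter
def K(p):
    f=p["image"].shape[0]/2/np.tan(np.radians(p["fov_y"]/2)); return f
def ray(p,xy):
    f=K(p);E=np.array(p["extrinsics"]);d=E[:3,:3]@np.array([(xy[0]-p["cx"])/f,(xy[1]-p["cy"])/f,1.]);return E[:3,3],d/np.linalg.norm(d)
def atz(p,xy,z):
    o,d=ray(p,xy);return o+d*(z-o[2])/d[2]
def proj(p,X):
    E=np.array(p["extrinsics"]);c=E[:3,:3].T@(np.array(X,float)-E[:3,3]);f=K(p);return np.array([p["cx"]+f*c[0]/c[2],p["cy"]+f*c[1]/c[2]])
def tri(a,b):
    A=np.zeros((3,3));v=np.zeros(3)
    for o,d in (a,b):
        P=np.eye(3)-np.outer(d,d);A+=P;v+=P@o
    return np.linalg.solve(A,v)
E
python3 - <<'E'
from h import *
np.set_printoptions(precision=1,suppress=True)
s=arm.observe();print(s)
P={n:optics.grab_frame(n) for n in("side","top")}
for n,p in P.items():
    cv2.imwrite(f"pics/{n}0.png",p["image"][:,:,::-1]);print(n,p["fov_y"],p["cx"],p["cy"],p.get("shot"),np.array(p["extrinsics"]).round(3).tolist(),[k for k in p])
for l in ["cone","cone_top","red_cone","fixture","cup_low","yellow_post","black_post","spare_cup"]:
    for n,p in P.items():
        print(l,n,[(np.round(d["xy"],1).tolist(),round(d["p"],2)) for d in spotter.search_frame(p,l)[:4]])
E
```

```text
pics
{'time': 0.0, 'joint_positions': array([-48.5,  28.8, -24.5,  88.9,  12.7,  65.2, -12. ]), 'joint_velocities': array([-0.1, -0.1, -0. , -0.1, -0. , -0. ,  0. ]), 'joint_torque': array([ -0. , -56.9,  -5.8, -28.1,   0. ,   0. ,   0. ]), 'tcp_pos': array([288.8, 581.7, 302.8]), 'orientation': array([-179.9,   -0. ,  153.6]), 'force': array([0. , 0.3, 0.4]), 'moment': array([-0., -0., -0.]), 'grasp_force': 0.0, 'finger_gap': 85.57228121610952}
side 56.3112615054296 280.95553075817475 210.39885616772762 1 [[0.986, -0.095, 0.134, 458.748], [-0.163, -0.646, 0.745, -825.405], [0.016, -0.757, -0.653, 787.878], [0.0, 0.0, 0.0, 1.0]] ['image', 'fov_y', 'cx', 'cy', 'extrinsics', 'shot']
top 43.27483653680869 284.1812648660921 209.6657545860099 2 [[0.006, -0.989, 0.149, 358.233], [-1.0, -0.007, -0.006, -35.772], [0.007, -0.149, -0.989, 1710.228], [0.0, 0.0, 0.0, 1.0]] ['image', 'fov_y', 'cx', 'cy', 'extrinsics', 'shot']
cone side [([273.1, 260.6], 0.87), ([340.2, 277.8], 0.66), ([332.1, 254.4], 0.63)]
cone top [([319.3, 227.8], 0.78), ([346.6, 179.1], 0.67), ([319.6, 173.9], 0.55)]
cone_top side [([335.0, 253.3], 0.94), ([342.0, 279.7], 0.89), ([270.4, 261.7], 0.86), ([255.0, 200.3], 0.69)]
cone_top top [([319.6, 226.4], 0.7), ([348.8, 176.2], 0.62), ([231.2, 229.6], 0.62), ([317.0, 175.2], 0.59)]
red_cone side [([231.6, 243.6], 0.55)]
red_cone top [([295.9, 256.5], 0.59)]
fixture side [([254.9, 201.7], 0.71)]
fixture top [([232.6, 229.8], 0.58)]
cup_low side [([254.8, 198.8], 0.95)]
cup_low top [([232.3, 229.1], 0.7)]
yellow_post side [([253.7, 200.8], 0.77), ([289.9, 382.7], 0.51)]
yellow_post top [([229.6, 229.0], 0.57)]
black_post side [([253.1, 202.5], 0.57)]
black_post top [([230.2, 232.5], 0.85)]
spare_cup side [([240.2, 296.0], 0.68)]
spare_cup top [([344.1, 250.7], 0.71)]
```

```bash
python3 - <<'E'
import cv2,numpy as np
s=cv2.imread("pics/side0.png");t=cv2.imread("pics/top0.png")
a=cv2.resize(s[150:350,170:390],None,fx=2.7,fy=2.7,interpolation=cv2.INTER_CUBIC);cv2.imwrite("pics/side0c.png",a)
b=cv2.resize(t[140:290,190:390],None,fx=4,fy=4,interpolation=cv2.INTER_CUBIC);cv2.imwrite("pics/top0c.png",b)
E
```

```text
(no output)
```

View pics/side0.png

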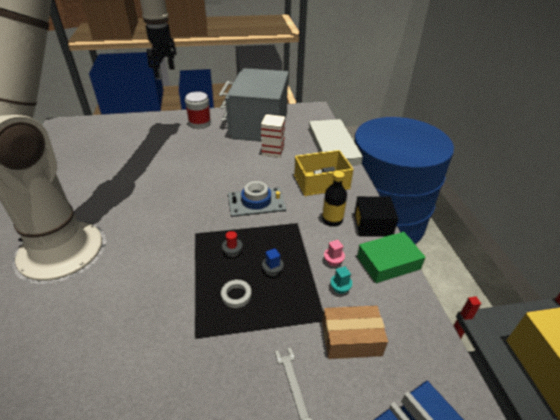

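View pics/side0c.png

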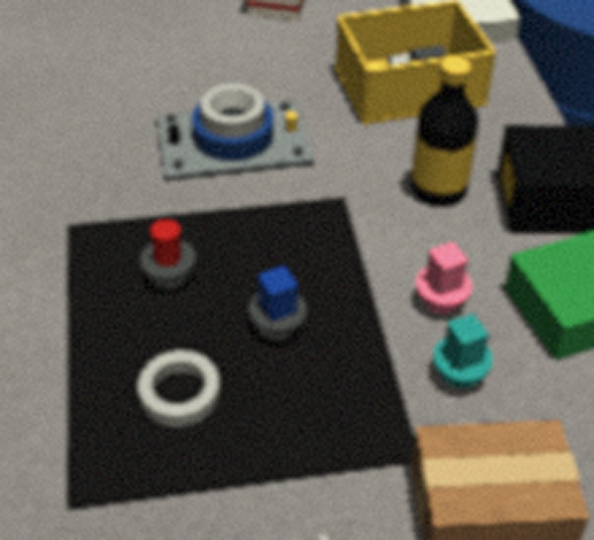

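View pics/top0c.png

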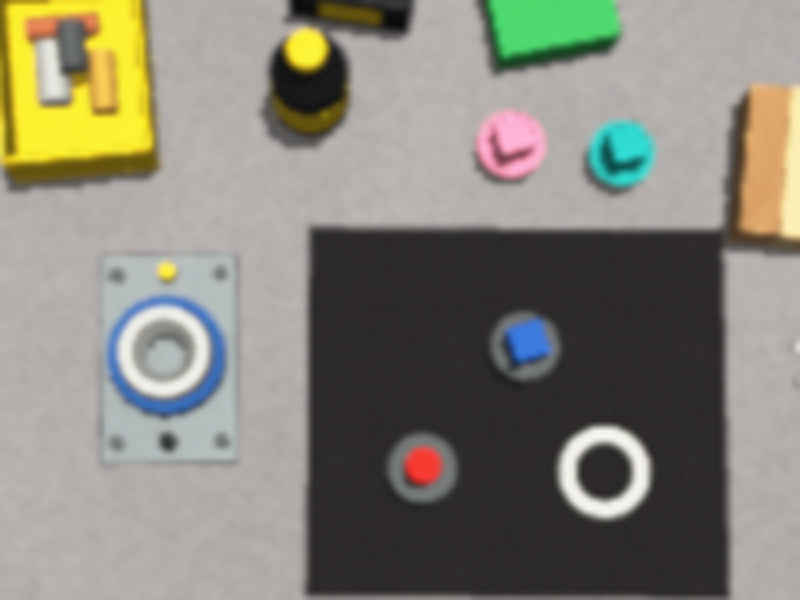

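Candidates shaped like the cone: blue square handle on the mat (side 272,262; top 322,226), red round one (side 232,243; red_cone), pink (335,253) and turquoise (342,280), both off the mat. The enlarged crop confirms the blue square one on the mat is meant. The fixture is at side (256,195), with the yellow post at top (231,208) and the black post at (232,250).

```bash
cat > fit.py <<'E'
from h import *
from scipy.optimize import minimize
np.set_printoptions(precision=2,suppress=True)
S=4
def sil(p,pts):
    q=np.array([proj(p,x) for x in pts]);h=cv2.convexHull(((q+.5)*S*16).astype(np.int32))
    m=np.zeros((420*S,560*S),np.uint8);cv2.fillConvexPoly(m,h,1,shift=4)
    return cv2.resize(m.astype(np.float32),(560,420),interpolation=cv2.INTER_AREA)
def circ(c,r,z,n=48):
    a=np.linspace(0,2*np.pi,n,endpoint=False);return np.c_[c[0]+r*np.cos(a),c[1]+r*np.sin(a),np.full(n,z)]
def hsv(p): return cv2.cvtColor(p["image"],cv2.COLOR_RGB2HSV).astype(int)
def box(x,y,yaw,z0,h=14):
    c,s=np.cos(np.radians(yaw)),np.sin(np.radians(yaw))
    return [(x+c*a-s*b,y+s*a+c*b,z) for a in(-h,h) for b in(-h,h) for z in(z0,z0+40)]
def near(m,xy,r):
    g=np.mgrid[:420,:560];return m*(np.hypot(g[1]-xy[0],g[0]-xy[1])<r)
def fit(cost,x0,step):
    best=None
    for x in x0:
        x=np.array(x,float);n=len(x)
        r=minimize(cost,x,method="Nelder-Mead",options=dict(initial_simplex=np.vstack([x]+[x+np.eye(n)[i]*step[i] for i in range(n)]),xatol=.02,fatol=.02))
        if best is None or r.fun<best.fun:best=r
    return best.x,best.fun
E
cat > m1.py <<'E'
from fit import *
P={n:optics.grab_frame(n) for n in("side","top")}
s,t=P["side"],P["top"]
B={}
for n,c in(("side",(272,261)),("top",(322,226))):
    H=hsv(P[n]);B[n]=near(((H[...,0]>100)&(H[...,0]<130)&(H[...,1]>130)&(H[...,2]>60)).astype(np.float32),c,16);print(n,"blue px",B[n].sum())
p0=atz(t,(322,226),71);print("rough",p0,atz(s,(272,256),71))
for use in(("side",),("top",),("side","top")):
    print(use,*fit(lambda v:sum(((sil(P[n],box(v[0],v[1],v[2],31))-B[n])**2).sum() for n in use),[(p0[0],p0[1],a) for a in(0,22,45,67)],(4,4,10)))
# fixture posts
for n,cy,cb in(("top",(231.5,208),(232,250)),("side",(278,194),(234,199))):
    H=hsv(P[n]);p=P[n]
    y=near((H[...,0]>18)&(H[...,0]<36)&(H[...,1]>120),cy,5);k=near(H[...,2]<75,cb,6)
    for nm,m in(("yellow",y),("black",k)):
        yy,xx=np.nonzero(m);
        if len(xx): c=(xx.mean(),yy.mean());print(n,nm,len(xx),c,atz(p,c,30 if n=="top" else 24))
# body blue+cup in top and side
W={}
for n,c in(("top",(231.5,229)),("side",(257,195))):
    H=hsv(P[n]);V=H[...,2];b=near((H[...,0]>100)&(H[...,0]<130)&(H[...,1]>110),c,22)
    hull=cv2.convexHull(np.argwhere(b)[:,::-1].astype(np.int32)); m=np.zeros((420,560),np.uint8);cv2.fillConvexPoly(m,hull,1)
    w=near((H[...,1]<60)&(V>150),c,22);W[n]=w;print(n,"blue",b.sum(),"hull",m.sum(),"xy range",hull[:,0].min(0),hull[:,0].max(0))
    if n=="top": bt=m.astype(np.float32)
f0=atz(t,(231.5,229),40)
print("body top",*fit(lambda v:((sil(t,np.vstack([circ(v,47,12),circ(v,47,40)]))-bt)**2).sum(),[f0[:2]],(4,4)))
E
python3 m1.py
python3 - <<'E'
import cv2,numpy as np
s=cv2.imread("pics/side0.png");t=cv2.imread("pics/top0.png")
a=cv2.resize(s[175:225,222:292],(560,400),interpolation=0);b=cv2.resize(t[200:258,215:250],(240,400),interpolation=0)
cv2.imwrite("pics/fx.png",np.hstack([a,b]))
E
```

```text
side blue px 197.0
top blue px 88.0
rough [ 554.95 -163.9    71.  ] [ 555.83 -173.88   71.  ]
('side',) [ 559.78 -160.12    4.79] 45.37890625
('top',) [ 560.65 -163.14   16.54] 10.55078125
('side', 'top') [ 559.77 -161.07    8.78] 62.01953125
top yellow 13 (np.float64(231.3846153846154), np.float64(207.3846153846154)) [618.08 123.6   30.  ]
top black 5 (np.float64(231.4), np.float64(250.2)) [480.7  120.71  30.  ]
side yellow 21 (np.float64(277.4761904761905), np.float64(194.0)) [617.43 125.4   24.  ]
side black 25 (np.float64(233.76), np.float64(199.04)) [480.48 120.03  24.  ]
top blue 186 hull 681 xy range [217 214] [245 243]
side blue 249 hull 487 xy range [242 190] [270 208]
body top [550.66 123.35] 26.62890625
```

View pics/fx.png

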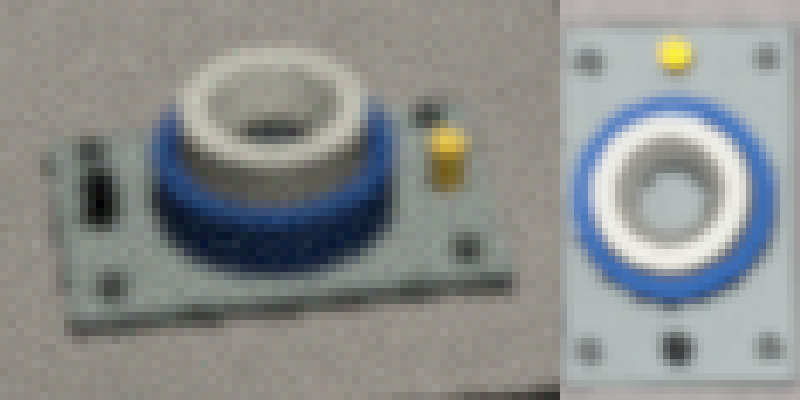

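```bash
cat > m2.py <<'E'
from fit import *
P={n:optics.grab_frame(n) for n in("side","top")}
s,t=P["side"],P["top"]
for o in((0,0),(.5,.5)):
  for n,p in P.items():
    c=(272,261) if n=="side" else (322,226)
    I=p["image"].astype(np.float32);b=near(I[...,2]-I[...,0],c,16)
    def cost(v):
        x,y,yaw=v
        B=np.array(box(x,y,yaw,31))
        top=sil(p,B[B[:,2]>70]);al=sil(p,B)
        A=np.stack([cv2.GaussianBlur(k,(0,0),.7)[190:300,230:360].ravel() for k in(top,np.clip(al-top,0,1))],1)
        r=b[190:300,230:360].ravel();w,*_=np.linalg.lstsq(A,r,rcond=None);return ((A@w-r)**2).sum()/1000
    print(n,*fit(cost,[(560,-161,a) for a in(-20,5,25,45)],(4,4,8)))
  break
q=[proj(s,(550,122.8,z)) for z in(49,55,61)];print("mouth z 49,55,61 ->",q,"seen ~255.4,187.9")
q=[proj(t,(550,122.8,z)) for z in(49,55,61)];print("top",q)
E
python3 m2.py
```

```text
side [ 558.33 -164.16   14.72] 28.930288314819336
top [ 559.51 -162.47   17.9 ] 8.269559860229492
mouth z 49,55,61 -> [array([255.95, 190.08]), array([255.9 , 188.52]), array([255.84, 186.96])] seen ~255.4,187.9
top [array([230.64, 227.78]), array([230.46, 227.56]), array([230.28, 227.34])]
```

```bash
cat > go.py <<'E'
# usage: go.py x y z roll pitch yaw -> shift (m) and turn (deg) in the present tool axes
import sys
from h import *
from scipy.spatial.transform import Rotation as R
np.set_printoptions(precision=4,suppress=True)
s=arm.observe();T=R.from_euler("xyz",s["orientation"],degrees=True);a=list(map(float,sys.argv[1:]))
G=R.from_euler("xyz",a[3:],degrees=True)
print("t",s["time"],s["tcp_pos"],s["orientation"],"F",s["force"],"M",s["moment"],"gap",s["finger_gap"],s["grasp_force"])
print("shift",T.inv().apply(np.array(a[:3])-s["tcp_pos"])/1000,"turn",(T.inv()*G).as_rotvec(degrees=True))
E
python3 go.py 559 -163 230 180 0 106
```

```text
t 1.1 [288.9917 582.23   303.9357] [179.9962  -0.0033 153.6002] F [-0.4686  0.0859  0.0461] M [-0.0234 -0.0084 -0.0182] gap 85.1210707254482 0.0
shift [-0.5732 -0.5475  0.0739] turn [ 0.0022 -0.0047 47.6002]
```

```bash
python3 -m handwheel '[-0.573,-0.5475,0.074,0,0,47.6,0.085, -0.573,-0.5475,0.074,0,0,47.6,0.085, -0.573,-0.5475,0.074,0,0,47.6,0.085, -0.573,-0.5475,0.074,0,0,47.6,0.085, -0.573,-0.5475,0.074,0,0,47.6,0.085, -0.573,-0.5475,0.074,0,0,47.6,0.085, -0.573,-0.5475,0.074,0,0,47.6,0.085, -0.573,-0.5475,0.074,0,0,47.6,0.085, -0.573,-0.5475,0.074,0,0,47.6,0.085, -0.573,-0.5475,0.074,0,0,47.6,0.085, -0.573,-0.5475,0.074,0,0,47.6,0.085, -0.573,-0.5475,0.074,0,0,47.6,0.085]'; python3 go.py 559 -163 200 180 0 106
```

```text
time: 2.3
tcp_pos: [492.9, 18.7, 248.4]
orientation: [179.9, 0.0, 106.0]
force: [1.6, 0.5, 0.3]
finger_gap: 84.8
grasp_force: 0.0
t 2.3 [492.91    18.6902 248.3988] [179.933    0.0057 106.0236] F [1.6263 0.4949 0.298 ] M [ 0.0322 -0.119   0.0168] gap 84.75737884221512 0.0
shift [-0.1929  0.0133  0.0484] turn [0.067  0.0057 0.0236]
```

```bash
python3 -m handwheel '[-0.193,0.0133,0.048,0,0,0,0.085, -0.193,0.0133,0.048,0,0,0,0.085, -0.193,0.0133,0.048,0,0,0,0.085, -0.193,0.0133,0.048,0,0,0,0.085, -0.193,0.0133,0.048,0,0,0,0.085, -0.193,0.0133,0.048,0,0,0,0.085, -0.193,0.0133,0.048,0,0,0,0.085]'; python3 go.py 559 -163 109 180 0 106
python3 - <<'E'
from h import *
t=optics.grab_frame("top");s=optics.grab_frame("side")
a=cv2.resize(s["image"][190:310,200:340,::-1],(560,480),interpolation=cv2.INTER_CUBIC)
cv2.imwrite("pics/over.png",a)
E
```

```text
time: 3.0
tcp_pos: [558.3, -159.8, 200.1]
orientation: [180.0, -0.1, 106.1]
force: [-0.1, 0.3, -0.5]
finger_gap: 84.7
grasp_force: 0.0
t 3.0 [ 558.3427 -159.8139  200.1111] [179.9938  -0.0666 106.0867] F [-0.1287  0.3088 -0.5049] M [0.0621 0.0133 0.0364] gap 84.68912940510809 0.0
shift [-0.0033 -0.0003  0.0911] turn [ 0.0061 -0.0666  0.0867]
```

View pics/over.png

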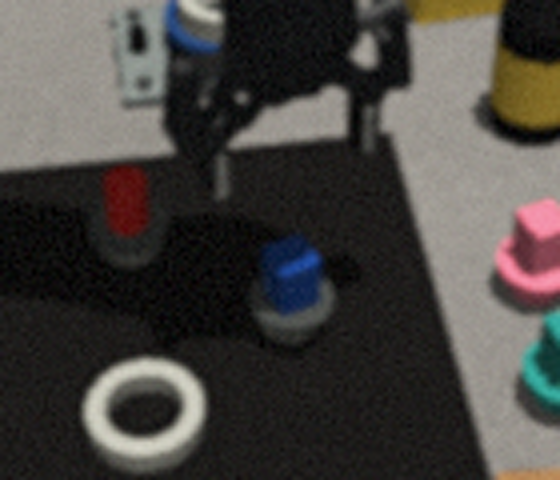

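The hand stands above the blue handle (crop 292,265) with a finger either side; nothing is near the fingers. Descend and close.

```bash
python3 -m handwheel '[-0.0025,0,0.045,0,0,0,0.085, -0.0025,0,0.075,0,0,0,0.085, -0.0025,0,0.091,0,0,0,0.085, -0.0025,0,0.091,0,0,0,0.085, -0.0025,0,0.091,0,0,0,0.06, -0.0025,0,0.091,0,0,0,0.045, -0.0025,0,0.091,0,0,0,0.035, -0.0025,0,0.091,0,0,0,0.01, -0.0025,0,0.091,0,0,0,0.01, -0.0025,0,0.091,0,0,0,0.01, -0.0025,0,0.091,0,0,0,0.01, -0.0025,0,0.091,0,0,0,0.01]'; python3 go.py 559 -163 230 180 0 91.5
```

```text
time: 4.3
tcp_pos: [559.8, -164.0, 110.4]
orientation: [179.9, 0.0, 106.0]
force: [-0.4, 1.2, 6.2]
finger_gap: 27.7
grasp_force: 59.3
t 4.3 [ 559.7712 -163.9519  110.4331] [179.9049   0.0447 105.9935] F [-0.3987  1.2136  6.1629] M [0.1892 0.325  0.0147] gap 27.712937554759183 59.27613437175751
shift [ 0.001  -0.0003 -0.1196] turn [ 0.1002  0.0324 14.4935]
```

```bash
python3 -m handwheel '[0,0,-0.03,0,0,0,0.01, 0,0,-0.06,0,0,0,0.01, 0,0,-0.12,0,0,7,0.01, 0,0,-0.12,0,0,14.5,0.01, 0,0,-0.12,0,0,14.5,0.01, 0,0,-0.12,0,0,14.5,0.01]'; python3 go.py 550 122.8 175 180 0 91.5
```

```text
time: 4.9
tcp_pos: [558.1, -163.3, 228.1]
orientation: [-179.9, -0.0, 91.7]
force: [-0.7, -0.2, -4.2]
finger_gap: 27.4
grasp_force: 60.0
t 4.9 [ 558.1154 -163.3396  228.0926] [-179.8912   -0.0262   91.7098] F [-0.66   -0.1851 -4.1752] M [ 0.0584  0.008  -0.0189] gap 27.416018233839278 60.03413915634155
shift [0.2862 0.0005 0.0532] turn [-0.1088 -0.026   0.2098]
```

```bash
python3 -m handwheel '[0.286,0.0005,0,0,0,0.2,0.01, 0.286,0.0005,0,0,0,0.2,0.01, 0.286,0.0005,0,0,0,0.2,0.01, 0.286,0.0005,0,0,0,0.2,0.01, 0.286,0.0005,0,0,0,0.2,0.01, 0.286,0.0005,0,0,0,0.2,0.01, 0.286,0.0005,0.02,0,0,0.2,0.01, 0.286,0.0005,0.04,0,0,0.2,0.01, 0.286,0.0005,0.04,0,0,0.2,0.01, 0.286,0.0005,0.04,0,0,0.2,0.01]'; python3 go.py 550 122.8 175 180 0 91.5
python3 - <<'E'
from h import *
s=optics.grab_frame("side");t=optics.grab_frame("top")
a=cv2.resize(s["image"][140:220,210:310,::-1],(600,480),interpolation=cv2.INTER_CUBIC)
cv2.imwrite("pics/fix1.png",a)
E
```

```text
time: 5.9
tcp_pos: [550.8, 121.6, 187.4]
orientation: [-179.8, 0.1, 91.4]
force: [0.9, -0.4, -2.1]
finger_gap: 27.3
grasp_force: 59.8
t 5.9 [550.7819 121.5668 187.366 ] [-179.7604    0.0603   91.3642] F [ 0.9029 -0.3595 -2.113 ] M [ 0.0061 -0.0635  0.0397] gap 27.303607164793647 59.827170968055725
shift [ 0.0013 -0.0007  0.0124] turn [-0.2397  0.06   -0.1359]
```

View pics/fix1.png

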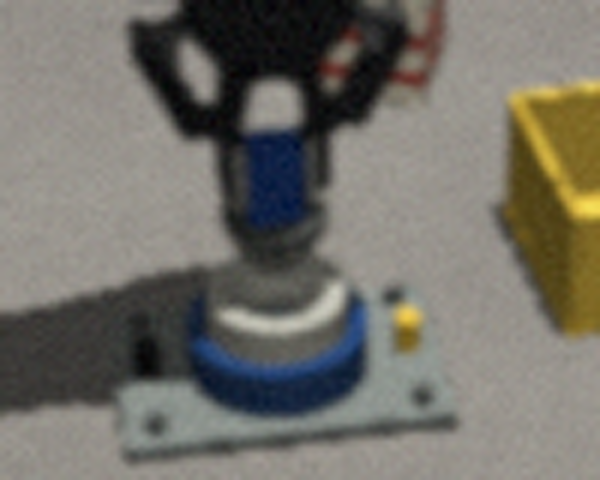

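```bash
python3 -m handwheel '[0.001,-0.0005,0.01,0,0,0,0.01, 0.001,-0.0005,0.02,0,0,0,0.01, 0.001,-0.0005,0.025,0,0,0,0.01, 0.001,-0.0005,0.028,0,0,0,0.01, 0.001,-0.0005,0.028,0,0,0,0.01, 0.001,-0.0005,0.028,0,0,0,0.01]'; python3 -m handwheel '[0,0,0.002,0,0,0,0.01, 0,0,0.003,0,0,0,0.01, 0,0,0.003,0,0,0,0.01]'; python3 -m handwheel '[0,0,0.002,0,0,0,0.01, 0,0,0.002,0,0,0,0.01]'
```

```text
time: 6.6
tcp_pos: [551.7, 123.2, 161.2]
orientation: [180.0, -0.0, 91.3]
force: [0.1, -0.3, -3.1]
finger_gap: 27.3
grasp_force: 60.1
time: 6.9
tcp_pos: [551.5, 123.1, 158.1]
orientation: [-180.0, -0.0, 91.3]
force: [-0.8, 0.5, -3.4]
finger_gap: 27.1
grasp_force: 60.1
time: 7.1
tcp_pos: [551.4, 123.1, 155.9]
orientation: [-180.0, 0.0, 91.3]
force: [-0.4, 0.2, -3.9]
finger_gap: 27.3
grasp_force: 60.1
```

```bash
for i in 1; do python3 -m handwheel '[0,-0.001,0.002,0,0,0,0.01, 0,-0.001,0.002,0,0,0,0.01]'; python3 -m handwheel '[0,0,0.0015,0,0,0,0.01, 0,0,0.0015,0,0,0,0.01]';  python3 -m handwheel '[0,0,0.0015,0,0,0,0.01, 0,0,0.0015,0,0,0,0.01]'; done
```

```text
time: 7.3
tcp_pos: [550.2, 123.1, 153.8]
orientation: [-180.0, 0.0, 91.3]
force: [-0.5, 0.8, -3.5]
finger_gap: 27.1
grasp_force: 60.1
time: 7.5
tcp_pos: [550.4, 123.1, 152.4]
orientation: [-180.0, 0.0, 91.3]
force: [0.9, 0.8, -3.7]
finger_gap: 27.4
grasp_force: 60.1
time: 7.7
tcp_pos: [550.4, 123.1, 150.9]
orientation: [-180.0, 0.0, 91.3]
force: [-0.2, -0.3, -3.8]
finger_gap: 27.3
grasp_force: 60.1
```

```bash
python3 -m handwheel '[0,0,0.001,0,0,0,0.01, 0,0,0.001,0,0,0,0.01]'; python3 -m handwheel '[0,0,0.001,0,0,0,0.01, 0,0,0.001,0,0,0,0.01]';  python3 -m handwheel '[0,0,0.001,0,0,0,0.01, 0,0,0.001,0,0,0,0.01]'
```

```text
time: 7.9
tcp_pos: [550.5, 123.1, 150.0]
orientation: [-180.0, 0.0, 91.3]
force: [-0.7, -0.1, -3.5]
finger_gap: 27.1
grasp_force: 60.1
time: 8.1
tcp_pos: [550.5, 123.1, 149.0]
orientation: [-180.0, 0.0, 91.3]
force: [0.3, -0.3, -3.9]
finger_gap: 27.5
grasp_force: 60.1
time: 8.3
tcp_pos: [550.7, 122.8, 148.1]
orientation: [180.0, 0.0, 91.3]
force: [-0.1, -0.7, -2.6]
finger_gap: 27.4
grasp_force: 60.1
```

```bash
python3 -m handwheel '[0,0,0.0005,0,0,0,0.01, 0,0,0.0005,0,0,0,0.01]'; python3 -m handwheel '[0,0,0.0005,0,0,0,0.01, 0,0,0.0005,0,0,0,0.01]'; python3 -c "
from bench import arm;s=arm.observe();print(s['force'],s['moment'],s['tcp_pos'])"
```

```text
time: 8.5
tcp_pos: [550.7, 122.7, 147.8]
orientation: [180.0, 0.0, 91.3]
force: [0.6, -1.6, -0.3]
finger_gap: 27.5
grasp_force: 60.2
time: 8.7
tcp_pos: [550.8, 122.6, 147.4]
orientation: [180.0, 0.0, 91.3]
force: [-0.8, -2.6, 0.4]
finger_gap: 27.3
grasp_force: 60.4
[-0.76042574 -2.57111049  0.42177333] [-0.67899016  0.12590404  0.02256153] [550.78611487 122.57614415 147.36544596]
```

```bash
python3 -m handwheel '[-0.0008,0,0,0,0,0,0.01, -0.0008,0,0,0,0,0,0.01]'; python3 -m handwheel '[0,0,0.0005,0,0,0,0.01, 0,0,0.0005,0,0,0,0.01]'; python3 -c "
from bench import arm;s=arm.observe();print(s['force'],s['moment'],s['tcp_pos'])"
```

```text
time: 8.9
tcp_pos: [550.7, 122.4, 147.2]
orientation: [180.0, -0.0, 91.3]
force: [0.6, -2.8, -1.0]
finger_gap: 27.5
grasp_force: 60.4
time: 9.1
tcp_pos: [550.7, 122.2, 146.7]
orientation: [180.0, 0.0, 91.3]
force: [0.2, -2.7, 1.8]
finger_gap: 27.4
grasp_force: 60.5
[ 0.21448124 -2.65407925  1.80718427] [-0.54586732  0.00812851  0.01989077] [550.68884538 122.2142641  146.72124101]
```

```bash
python3 -m handwheel '[-0.001,0,0,0,0,0,0.01, -0.001,0,0,0,0,0,0.01]'; python3 -m handwheel '[-0.0005,0,0.0005,0,0,0,0.01, -0.0005,0,0.0005,0,0,0,0.01]'; python3 -c "
from bench import arm;s=arm.observe();print(s['force'],s['moment'],s['tcp_pos'])"
```

```text
time: 9.3
tcp_pos: [550.3, 121.8, 146.3]
orientation: [-180.0, -0.0, 91.3]
force: [0.2, -0.3, -3.7]
finger_gap: 26.9
grasp_force: 60.2
time: 9.5
tcp_pos: [550.4, 121.5, 145.9]
orientation: [-180.0, -0.0, 91.3]
force: [-0.5, 1.0, -3.0]
finger_gap: 27.0
grasp_force: 60.3
[-0.54037774  1.00291826 -2.98375493] [ 0.2129577   0.01333092 -0.02114486] [550.37658768 121.51143537 145.92925859]
```

```bash
python3 -m handwheel '[0.0003,0,0.0005,0,0,0,0.01, 0.0003,0,0.0005,0,0,0,0.01]'; python3 -m handwheel '[0,0,0.0005,0,0,0,0.01, 0,0,0.0005,0,0,0,0.01]'; python3 -m handwheel '[0,0,0.0003,0,0,0,0.01, 0,0,0.0003,0,0,0,0.01]'; python3 -c "
from bench import arm;s=arm.observe();print(s['force'],s['moment'],s['tcp_pos'])"
```

```text
time: 9.7
tcp_pos: [550.4, 121.6, 145.8]
orientation: [-180.0, -0.0, 91.3]
force: [-1.5, 0.6, 3.1]
finger_gap: 27.2
grasp_force: 60.7
time: 9.9
tcp_pos: [550.5, 121.6, 145.8]
orientation: [-180.0, -0.0, 91.3]
force: [-3.9, 0.9, 5.8]
finger_gap: 27.1
grasp_force: 61.3
time: 10.1
tcp_pos: [550.5, 121.6, 145.8]
orientation: [-180.0, -0.0, 91.3]
force: [-4.3, 0.5, 8.9]
finger_gap: 27.3
grasp_force: 61.5
[-4.32415362  0.52636924  8.88685297] [ 0.14430918  0.91033617 -0.02886868] [550.48292273 121.55251026 145.75449935]
```

```bash
python3 -m handwheel '[0,-0.0007,0,0,0,0,0.01, 0,-0.0007,0,0,0,0,0.01]'; python3 -c "
from bench import arm;s=arm.observe();print(s['force'],s['moment'],s['tcp_pos'])"
```

```text
time: 10.3
tcp_pos: [550.3, 121.6, 145.7]
orientation: [179.9, -0.0, 91.3]
force: [-1.6, 0.5, 6.6]
finger_gap: 27.2
grasp_force: 61.2
[-1.55913241  0.52879738  6.64997165] [ 0.18535073  0.47684483 -0.05390864] [550.30802631 121.56169912 145.7471481 ]
```

```bash
python3 -m handwheel '[0,-0.0004,0,0,0,0,0.01, 0,-0.0004,0.0003,0,0,0,0.01, 0,-0.0004,0.0003,0,0,0,0.01]';  python3 -m handwheel '[0,0,0.0003,0,0,0,0.01, 0,0,0.0003,0,0,0,0.01]'; python3 -c "
from bench import arm;s=arm.observe();print(s['force'],s['moment'],s['tcp_pos'])"
```

```text
time: 10.6
tcp_pos: [550.3, 121.6, 145.7]
orientation: [179.9, -0.0, 91.3]
force: [-2.7, 0.3, 8.3]
finger_gap: 27.2
grasp_force: 61.5
time: 10.8
tcp_pos: [550.3, 121.6, 145.7]
orientation: [179.9, -0.0, 91.3]
force: [-3.6, 0.9, 9.9]
finger_gap: 27.4
grasp_force: 61.8
[-3.56599004  0.90399948  9.86932764] [0.12172085 0.70245722 0.00208786] [550.27763901 121.55802377 145.69916562]
```

```bash
python3 -m handwheel '[0,-0.0005,0.0002,0,0,0,0.01, 0,-0.0005,0.0002,0,0,0,0.01, 0,-0.0005,0.0002,0,0,0,0.01, 0,-0.0005,0.0002,0,0,0,0.01]'; python3 -m handwheel '[0,0,0,0,0,0,0.01]'; python3 go.py 550 121.6 145 180 0 91.5
```

```text
time: 11.2
tcp_pos: [550.2, 121.6, 145.7]
orientation: [179.8, -0.1, 91.3]
force: [-2.4, -0.1, 11.4]
finger_gap: 27.7
grasp_force: 61.8
time: 11.3
tcp_pos: [550.2, 121.6, 145.7]
orientation: [179.8, -0.1, 91.3]
force: [-2.3, 0.4, 9.8]
finger_gap: 27.4
grasp_force: 61.8
t 11.3 [550.1721 121.57   145.6933] [179.8377  -0.0537  91.3062] F [-2.3479  0.3807  9.8205] M [ 0.0557  0.5475 -0.015 ] gap 27.386360502771712 61.75531983375549
shift [ 0.     -0.0002  0.0007] turn [ 0.1624 -0.0534 -0.1939]
```

```bash
python3 - <<'E'
import numpy as np
from scipy.optimize import minimize_scalar
a=np.linspace(0,2*np.pi,181);h=np.linspace(0,24,49)
H,A=np.meshgrid(h,a);r=15+H/2
P=np.stack([r*np.cos(A),r*np.sin(A),H-22],-1).reshape(-1,3)
rim=[];
for z in np.linspace(24,28,5): rim.append(np.c_[27*np.cos(a),27*np.sin(a),np.full(181,z-22)])
P=np.vstack([P]+rim)
def lift(th,dx):
    c,s=np.cos(th),np.sin(th);X=np.c_[c*P[:,0]+s*P[:,2]+dx,P[:,1],-s*P[:,0]+c*P[:,2]]
    R=np.hypot(X[:,0],X[:,1]);need=np.full(len(X),-1e9)
    # required z: R<=26+z/2 while -19<=z<=0 ; if R<16.5 any z; R>26.. must be above 0 if <36
    m=(R>16.5)&(R<=36);need[m]=np.minimum(0,(R[m]-26)*2)-X[m,2]
    return max(0,need.max())
for d in range(0,8):
    o=minimize_scalar(lambda x:lift(np.radians(d),x),bounds=(-4,4),method="bounded",options=dict(xatol=1e-3))
    th=np.radians(d);t=np.array([np.sin(th)*(107.4-22)+o.x,(107.4-22)*(np.cos(th)-1)+o.fun])
    print(d,"dx",round(o.x,2),"lift",round(o.fun,2),"TCP shift x,z",t.round(2), "lift at dx+-1",round(lift(th,o.x+1),2),round(lift(th,o.x-1),2))
E
```

```text
0 dx -0.0 lift 0.0 TCP shift x,z [-0.  0.] lift at dx+-1 2.0 2.0
1 dx -0.01 lift 0.42 TCP shift x,z [1.48 0.4 ] lift at dx+-1 2.33 2.5
2 dx -0.02 lift 0.84 TCP shift x,z [2.96 0.79] lift at dx+-1 2.67 3.02
3 dx 0.01 lift 1.3 TCP shift x,z [4.48 1.19] lift at dx+-1 3.04 3.43
4 dx 0.03 lift 1.75 TCP shift x,z [5.99 1.54] lift at dx+-1 3.4 3.84
5 dx 0.07 lift 2.2 TCP shift x,z [7.51 1.87] lift at dx+-1 3.76 4.2
6 dx 0.08 lift 2.59 TCP shift x,z [9.01 2.12] lift at dx+-1 4.13 4.59
7 dx 0.09 lift 2.96 TCP shift x,z [10.5   2.33] lift at dx+-1 4.51 4.96
```

```bash
python3 -m handwheel '[0,0,-0.0016,0,0,0,0.01, 0,0.0015,-0.002,1,0,0,0.01, 0,0.003,-0.0024,2,0,0,0.01, 0,0.0045,-0.0028,3,0,0,0.01, 0,0.0045,-0.0028,3,0,0,0.01]'; python3 go.py 559.2 121.6 148.2 180 0 91.3
```

```text
time: 11.8
tcp_pos: [554.6, 121.3, 146.8]
orientation: [-177.0, -0.0, 91.3]
force: [4.2, 0.7, -0.9]
finger_gap: 27.0
grasp_force: 60.4
t 11.8 [554.64   121.2515 146.8184] [-177.0207   -0.0169   91.2789] F [ 4.2009  0.7134 -0.9111] M [ 0.2649 -1.1072 -0.05  ] gap 26.96634147539909 60.40232062339783
shift [ 0.0002  0.0045 -0.0016] turn [-2.9793 -0.0174 -0.0207]
```

```bash
python3 -m handwheel '[0,0.002,-0.0007,1,0,0,0.01, 0,0.0035,-0.0011,2,0,0,0.01, 0,0.005,-0.0015,3.1,0,0,0.01, 0,0.005,-0.0015,3.1,0,0,0.01]'; python3 go.py 550.2 121.6 146 180 0 91.3
```

```text
time: 12.2
tcp_pos: [559.2, 121.2, 148.0]
orientation: [-173.9, 0.0, 91.3]
force: [4.6, 1.0, -1.7]
finger_gap: 27.4
grasp_force: 60.3
t 12.2 [559.1531 121.1756 148.0292] [-173.8682    0.0019   91.2798] F [ 4.6271  0.9962 -1.7307] M [ 0.227  -1.1439 -0.0282] gap 27.402711531360566 60.29987275600433
shift [ 0.0006 -0.0087  0.003 ] turn [-6.1318  0.0008 -0.0202]
```

```bash
python3 -m handwheel '[0,0,0,0,0,0,0.01, 0,0,0,0,0,0,0.01, 0,-0.003,0.0006,-2,0,0,0.01, 0,-0.006,0.0015,-4,0,0,0.01, 0,-0.009,0.0028,-6.1,0,0,0.01, 0,-0.009,0.0028,-6.1,0,0,0.01]'; python3 go.py 550.2 121.6 145.7 180 0 91.3
```

```text
time: 12.8
tcp_pos: [549.4, 121.2, 147.0]
orientation: [179.8, -0.0, 91.3]
force: [5.4, 1.0, -2.9]
finger_gap: 27.2
grasp_force: 60.1
t 12.8 [549.3956 121.1997 147.0124] [179.8359  -0.0186  91.3258] F [ 5.4382  0.9812 -2.9469] M [ 0.3021 -1.4636  0.0134] gap 27.210030570711748 60.09592294692993
shift [0.0004 0.0008 0.0013] turn [ 0.1641 -0.0187  0.0258]
```

```bash
python3 -m handwheel '[0.0004,0.0016,0.0003,0.1,0,0,0.01, 0.0004,0.0016,0.0003,0.1,0,0,0.01]'; python3 go.py 550.2 121.6 145.7 180 0 91.3
```

```text
time: 13.0
tcp_pos: [550.5, 121.5, 146.1]
orientation: [-179.8, 0.0, 91.3]
force: [2.3, 0.5, 2.5]
finger_gap: 27.5
grasp_force: 60.7
t 13.0 [550.491  121.531  146.0668] [-179.8164    0.0062   91.303 ] F [2.3451 0.5451 2.4927] M [ 0.1702 -0.458  -0.0065] gap 27.454766848960933 60.69969892501831
shift [ 0.0001 -0.0003  0.0004] turn [-0.1836  0.0062  0.003 ]
```

```bash
python3 -m handwheel '[0,-0.0018,-0.0007,-1.2,0,0,0.01, 0,-0.0033,-0.0011,-2.2,0,0,0.01, 0,-0.0048,-0.0015,-3.2,0,0,0.01, 0,-0.0048,-0.0015,-3.2,0,0,0.01]'; python3 go.py 541.2 121.6 148.2 180 0 91.3
```

```text
time: 13.4
tcp_pos: [545.3, 121.3, 147.2]
orientation: [176.9, 0.0, 91.3]
force: [2.5, 0.9, -3.6]
finger_gap: 27.1
grasp_force: 60.1
t 13.4 [545.3434 121.3398 147.2194] [176.8892   0.0131  91.3178] F [ 2.542   0.877  -3.6224] M [ 0.2644 -0.5431 -0.006 ] gap 27.087666422256074 60.06032466888428
shift [ 0.0004 -0.0041 -0.0012] turn [3.1108 0.0126 0.0182]
```

```bash
python3 -m handwheel '[0.0002,-0.0012,-0.0004,-1,0,0,0.01, 0.0003,-0.0026,-0.0007,-2,0,0,0.01, 0.0003,-0.004,-0.001,-3.1,0,0,0.01, 0.0003,-0.004,-0.001,-3.1,0,0,0.01, 0.0003,-0.004,-0.001,-3.1,0,0,0.01]'; python3 go.py 550.2 121.6 146 180 0 91.3
python3 - <<'E'
from h import *
s=optics.grab_frame("side")
cv2.imwrite("pics/tilt.png",cv2.resize(s["image"][140:220,210:310,::-1],(600,480),interpolation=cv2.INTER_CUBIC))
E
```

```text
time: 13.9
tcp_pos: [541.3, 121.5, 147.9]
orientation: [173.9, 0.0, 91.3]
force: [0.0, -0.5, -3.6]
finger_gap: 27.4
grasp_force: 60.2
t 13.9 [541.3026 121.5308 147.9342] [173.8804   0.0191  91.3106] F [ 0.0105 -0.5183 -3.5728] M [-0.0376  0.233  -0.0128] gap 27.373099800234563 60.17627477645874
shift [-0.0001  0.0086  0.0029] turn [6.1196 0.0185 0.0116]
```

View pics/tilt.png

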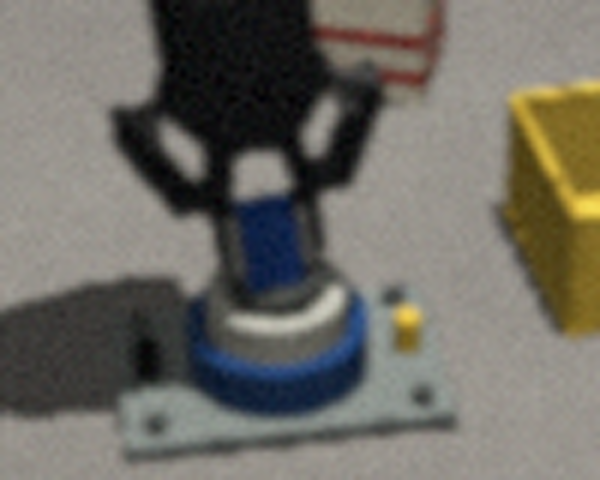

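The cone is leaning about 6° towards the black post (crop 148,350), still in the cup. Bring it into light contact there, then return upright.

```bash
python3 -m handwheel '[0,0,0.0007,0,0,0,0.01, 0,0,0.0007,0,0,0,0.01]'; python3 go.py 550.3 121.6 146.2 180 0 91.3
```

```text
time: 14.15
tcp_pos: [541.5, 121.5, 147.3]
orientation: [173.9, 0.0, 91.3]
force: [-3.4, 0.0, 0.2]
finger_gap: 27.4
grasp_force: 60.6
t 14.15 [541.4948 121.5459 147.3167] [173.9011   0.0142  91.2981] F [-3.3938  0.0222  0.237 ] M [-0.0639  0.8254 -0.0065] gap 27.361366358444872 60.5743145942688
shift [-0.0001  0.0086  0.002 ] turn [ 6.0989  0.0142 -0.0012]
```

```bash
python3 -m handwheel '[0,0.0026,-0.0002,2,0,0,0.01, 0,0.0054,0.0004,4,0,0,0.01, 0,0.0082,0.0014,6.1,0,0,0.01, 0,0.0082,0.0014,6.1,0,0,0.01]'; python3 go.py 550.2 121.6 145.7 180 0 91.3
```

```text
time: 14.55
tcp_pos: [550.9, 121.8, 146.8]
orientation: [180.0, -0.0, 91.3]
force: [-2.5, -0.1, -0.1]
finger_gap: 27.3
grasp_force: 60.7
t 14.55 [550.8609 121.8498 146.7822] [179.9636  -0.0093  91.2736] F [-2.5004 -0.1206 -0.1425] M [0.0387 0.369  0.0309] gap 27.266790247408807 60.690935254096985
shift [-0.0002 -0.0007  0.0011] turn [ 0.0364 -0.0093 -0.0264]
```

```bash
python3 -m handwheel '[-0.0003,-0.001,0,0,0,0,0.01, -0.0003,-0.001,0.0008,0,0,0,0.01, -0.0003,-0.001,0.0008,0,0,0,0.01]'; python3 go.py 550.2 121.6 145.7 180 0 91.3;  python3 -m handwheel '[0,0,0.0006,0,0,0,0.01, 0,0,0.0006,0,0,0,0.01]'; python3 go.py 550.2 121.6 145.7 180 0 91.3
```

```text
time: 14.85
tcp_pos: [549.8, 121.5, 146.4]
orientation: [179.8, -0.0, 91.3]
force: [0.8, 0.2, -4.2]
finger_gap: 27.5
grasp_force: 60.3
t 14.85 [549.79   121.5205 146.3857] [179.7942  -0.009   91.3032] F [ 0.8199  0.1645 -4.2313] M [-0.004  -0.3461 -0.0151] gap 27.50299394055406 60.347678661346436
shift [0.0001 0.0004 0.0007] turn [ 0.2058 -0.0091  0.0031]
time: 15.05
tcp_pos: [550.0, 121.6, 146.0]
orientation: [179.8, -0.0, 91.3]
force: [1.7, 0.5, -1.3]
finger_gap: 27.5
grasp_force: 60.5
t 15.05 [549.9531 121.5654 145.9957] [179.8113  -0.0123  91.3024] F [ 1.6865  0.5284 -1.2556] M [-0.0542 -0.4145  0.0931] gap 27.531793394886712 60.50030171871185
shift [0.     0.0002 0.0003] turn [ 0.1887 -0.0123  0.0024]
```

```bash
python3 -m handwheel '[0,0.0004,0.0006,0.15,0,0,0.01, 0,0.0004,0.0006,0.15,0,0,0.01]'; python3 -m handwheel '[0,0,0.0006,0,0,0,0.01, 0,0,0.0006,0,0,0,0.01]'; python3 go.py 550.2 121.6 145.7 180 0 91.3
```

```text
time: 15.25
tcp_pos: [550.4, 121.6, 145.8]
orientation: [180.0, -0.0, 91.3]
force: [0.3, -0.6, 5.4]
finger_gap: 27.7
grasp_force: 61.2
time: 15.45
tcp_pos: [550.4, 121.7, 145.7]
orientation: [180.0, -0.0, 91.3]
force: [-2.9, 0.0, 9.1]
finger_gap: 27.3
grasp_force: 62.0
t 15.45 [550.3733 121.6511 145.678 ] [179.9819  -0.022   91.3001] F [-2.8794  0.027   9.1162] M [-0.1715  0.3448  0.0185] gap 27.263858405244115 62.04264163970947
shift [-0.     -0.0002 -0.    ] turn [ 0.0181 -0.022   0.0001]
```

```bash
python3 -m handwheel '[0,-0.0003,-0.001,0,0,0,0.01, 0,-0.0003,-0.0013,0,0,0,0.01, 0,-0.0003,-0.0013,0,0,0,0.035, 0,-0.0003,-0.0013,0,0,0,0.05, 0,-0.0003,-0.0013,0,0,0,0.07, 0,-0.0003,-0.0013,0,0,0,0.07, 0,-0.0003,-0.0013,0,0,0,0.07, 0,-0.0003,-0.0013,0,0,0,0.07]'; python3 go.py 550.2 121.6 145.7 180 0 91.3
```

```text
time: 16.25
tcp_pos: [549.5, 121.5, 145.7]
orientation: [-179.9, 0.0, 91.3]
force: [-0.1, -1.0, -0.1]
finger_gap: 70.2
grasp_force: 0.0
t 16.25 [549.4614 121.4931 145.665 ] [-179.9379    0.0007   91.3012] F [-0.1012 -0.9627 -0.0781] M [-0.0131  0.0203 -0.0111] gap 70.21759299315917 0.0
shift [ 0.0001  0.0007 -0.    ] turn [-0.0621  0.0007  0.0012]
```

```bash
python3 -m handwheel '[0,0,-0.02,0,0,0,0.07, 0,0,-0.05,0,0,0,0.07, 0,0,-0.1,0,0,0,0.07, 0,0,-0.15,0,0,0,0.07, -0.05,0,-0.15,0,0,0,0.07, -0.1,0,-0.15,0,0,0,0.07, -0.15,0,-0.15,0,0,0,0.07, -0.2,0,-0.15,0,0,0,0.07, -0.2,0,-0.15,0,0,0,0.07, -0.2,0,-0.15,0,0,0,0.07]'
python3 - <<'E'
from fit import *
s=optics.grab_frame("side");t=optics.grab_frame("top")
for p,n,c in((s,"side",(257,178)),(t,"top",(230,227))):
    H=hsv(p);print(n,proj(p,(550.3,121.6,106)),proj(p,(550.3,121.6,86)))
a=cv2.resize(s["image"][150:215,220:295,::-1],(450,390),interpolation=cv2.INTER_CUBIC)
b=cv2.resize(t["image"][195:260,200:258,::-1],(348,390),interpolation=cv2.INTER_CUBIC)
cv2.imwrite("pics/end.png",np.hstack([a,b]))
E
```

```text
time: 17.25
tcp_pos: [553.9, -80.3, 295.7]
orientation: [-179.9, 0.0, 91.1]
force: [-0.4, 1.0, 0.3]
finger_gap: 70.2
grasp_force: 0.0
side [255.6  175.11] [255.78 180.55]
top [229.29 225.53] [229.91 226.31]
```

View pics/end.png

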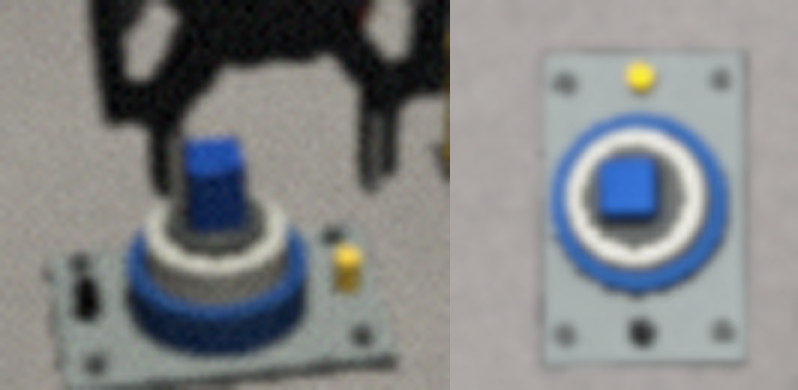

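The blue-handled cone stands upright in the cup: its handle top is at side pixel (255.8,175.8) against (255.6,175.1) expected when home. The gripper is clear of it.

```bash
python3 -c "
from bench import arm;print(arm.job_done())"
```

```text
the job is handed in; nothing more can be done
None
```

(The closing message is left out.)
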